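# Return the dip rod to the rice cooker's water tank

## Task

Lift the dip rod, the longest tool in the wooden drying stand, and lower it foot first into the round well in the top of the rice cooker's water tank until it rests on the bottom of the well, with its half-way ring about level with the mouth. Lower it all the way, do not let it drop; then let go and leave it standing there. The two short tools stay in the stand.

Things in the scene. Friction and masses are not known exactly. Their poses are not given: they have to be found in the camera images.
- stick_mid (a point): Centre of the dip rod, half-way up, at a thin black ring. Loose upright rod 180 mm long, 0.1 kg: flat-footed steel shaft 20 mm in diameter, then a black cylindrical grip 30 mm in diameter over the top 40 mm (its middle 70 mm above this point). The foot is 90 mm below, the top 90 mm above. z: along the rod, up. Starts foot down in any one of the stand's three sockets, top 190 mm above the table.
- well_mouth (a point): Centre of the mouth of a blind vertical well, 44 mm in diameter, 90 mm deep, flat rigid floor, at its black collar's rim 120 mm above the table. It is in the top of the fixed white water tank (120 x 100 mm, 116 mm high) of the rice cooker. z up; y points away from the cooker's round body, 180 mm high, which begins 70 mm from the well's axis. A rod resting in it may lean up to 15 degrees.
- pestle_mid (a point): Centre of a short loose steel pestle, 112 mm long, 20 mm thick, ball 28 mm in diameter on top, 122 mm above the table. To be left in its socket of the fixed wooden drying stand (80 x 190 mm, 50 mm high; three sockets 24 mm wide, 40 mm deep, in a row 60 mm apart).
- tamper_mid (a point): Centre of a short loose tamper, 112 mm long: 20 mm steel shaft under a black crossbar 52 x 16 x 16 mm (a T seen from the side), its top 122 mm above the table. To be left in its socket of the stand.
Not all that is in view belongs to the job. What is shaped like the part that bears stick_mid but orange is not meant.

How it is judged:
On the way:
1. the dip rod is lifted clear out of the stand (height (world z) of stick_mid above 0.15 m), for 0.1 s.
At the end, for the whole second after the job is handed in: The dip rod stands foot down on the floor of the well, at rest: its centre within 20 mm sideways of the well's centre and not more than 10 mm above or 12 mm below the mouth's level, leaning less than 20 degrees (horizontal distance between stick_mid and well_mouth below 0.02 m and z of stick_mid in the frame of well_mouth between -0.012 and 0.01 m and angle between stick_mid's own z axis and vertical below 0.35 rad and linear speed of stick below 0.03 m/s); the robot touches nothing.
It fails at once if the dip rod is dropped into the well (it moves faster than 0.6 m/s inside it) (horizontal distance between stick_mid and well_mouth below 0.02 m and z of stick_mid in the frame of well_mouth below 0.09 m and linear speed of stick above 0.6 m/s).
It fails at once if a short tool is moved more than 30 mm from its place in the stand (distance of any of pestle_mid, tamper_mid from where it was at the start of the episode above 0.03 m).
It also fails if it takes over 40 s, if anything falls off the work surface, if the arm or the gripper's body presses on something with over 40 N, if the wrist force passes 120 N, or if a joint passes its speed limit or range.

## Robot

A 7-joint arm with a two-finger parallel gripper is mounted at the origin on the work surface. World frame = base frame: x ahead of the robot, y to its left, z up, the work surface at z = 0. Lengths are in m, angles in rad, forces in N, time in s.
With the tool pointing down it reaches from about 0.425 to 0.875 m from the base axis. Payload 4.7 kg.
Tool frame: the origin (TCP) lies on the mounting face of the last link; the fingertips stand 173 mm ahead of it and the grasp point (between the pads) lies 155 mm ahead of it (env.nose_length is the distance from the TCP to the fingertips, in m); z points along the fingers, y is the line along which they close (so a half turn about z gives the same grasp; the last joint's range is limited). The gripper opens to 85 mm and grips with 20 to 120 N. Pads are 22 mm wide; open, the fingers measure 114 mm over their backs; the gripper's body (76 mm by 85 mm) begins 54 mm behind the grasp point. The pads swing forward as they close: fully open they stand 13 mm farther back than shut.
Start: joints at [0.014, 0.321, -0.07, 1.45, 0.023, 1.371, -0.057], TCP at [0.65, -0, 0.405] pointing down, gripper open.
Joint ranges: [-2.86, 2.86], [-0.3, 2.09], [-1.38, 1.24], [0.06, 2.45], [-1.56, 4.7], [0.09, 2.05], [-2.69, 2.69]. Speed limits (rad/s): [2.57, 2.57, 3.14, 3.14, 3.14, 3.14, 3.14].

## Interface

Orientations are given as a unit quaternion [x, y, z, w].
In Python, from cell import env gives the robot as it stands.
- The arm moves only by the tool jog_arm, never from a script. Its argument "targets" is a list of rows, each a list of 7 numbers: the opening, from 0 (shut) to 1 (fully open), then the shift along the tool's x, y, z each as a share of 0.25 m, from -1 to 1, then the turn, a rotation vector about the tool's x, y, z each as a share of 90 degrees, from -1 to 1. In form: [[gripper, x, y, z, wx, wy, wz], ...]. A call has 1 to 10 rows; each row is the pose to reach, as a shift and turn from the pose commanded when the call began, along the tool's axes at that moment; what a row does not reach only later rows make up. A row lasts 1/10 s, in which the tool goes at most 50 mm and 8.59 degrees, less where a joint would pass 70% of its speed; a pose out of reach is approached as far as the arm can. A call with a number of a shift or a turn outside -1 to 1 is refused whole. A call with a gripper value outside its range is refused whole. The fingers move at their own pace and stop on an object; the grip force is fixed at half the most. Time passes only in rows, so rows that repeat a pose let the fingers close. It gives the time, the measured TCP pose, the force, the opening and the grip force at its end, in the units of the state.
- env.sense(): the state, without advancing time (a new reading comes with each control period).
- env.capture(name): name is "scene" or "side" or "wrist"; returns the picture (384x512x3 uint8, red, green, blue); there is no depth.
- env.get_calibration(name): a dict with "K" (3x3 intrinsics, pixels), "xyz" and "rotation" of the camera in the world. Camera axes: x right, y up, looking along -z (the intrinsics and any distortion apply to the point x, -y, -z); pixel columns grow to the right and rows downward; lengths in m; the calibration is good to about 2 mm. A picture is of the moment at which its call begins: read the wrist's pose just before it. get_calibration takes no time and is no camera call; for the wrist camera it gives the pose at the moment of the call.
- env.sign_off(): hands the job in; it is judged then, once.
The state is a dict: "time": time; "qpos": joint angles; "joint_velocities": joint speeds; "joint_efforts": joint torques, N m; "eef_pos": TCP position; "ee_rot": TCP orientation; "wrist_force": force on the tool from outside, world axes, zero at the start; "ft_torque": the same for the moment, N m; "finger_gap": finger opening in m; "grip_force": force on a finger pad.
Only numpy, scipy, OpenCV 4.12 (cv2) and the standard library are available. Lean on these libraries where they do the work, as an engineer would, in place of code of your own. Each camera call takes 0.05 s, during which the arm holds its last target. There are 200 camera calls.

## Working session

There is one attempt and no reset: what is moved stays moved. The work goes in short steps, Python scripts to look and compute and a tool call to move; the robot and the scene stay as the last step left them, time stands still between calls to the robot, and variables do not carry over. Pictures are saved under pics/ and viewed, at most 10 in all, crops included, and the job is handed in when it is done.

Besides the shell and the picture viewer there is one more tool, called after "Call:" as name([rows], argument=value, ...), one row to a line, values as JSON. jog_arm: Moves the arm, as the interface text tells. Shift numbers are shares of 0.25 m and turn numbers shares of 90 degrees, none past 1 either way. Its arguments: {"type":"object","properties":{"targets":{"type":"array","items":{"type":"array","items":{"type":"number","minimum":-1,"maximum":1}}}},"required":["targets"]}

```bash
mkdir -p pics; python3 - <<'E'
from cell import env
import cv2,numpy as np
for n in("scene","side"):
    im=env.capture(n); cv2.imwrite(f"pics/{n}0.png",im[:,:,::-1]); c=env.get_calibration(n); print(n,np.round(c["K"],1).tolist(),c["xyz"],np.round(c["rotation"],3).tolist(),[k for k in c])
s=env.sense();print(s["time"],s["eef_pos"],s["ee_rot"],s["finger_gap"])
a=cv2.imread("pics/scene0.png")
E
```

```text
scene [[386.7, 0.0, 247.7], [0.0, 386.7, 194.5], [0.0, 0.0, 1.0]] [ 0.86721484 -0.64634726  0.59260094] [0.458, 0.125, 0.219, 0.852] ['K', 'xyz', 'rotation']
side [[381.5, 0.0, 252.3], [0.0, 381.5, 194.1], [0.0, 0.0, 1.0]] [ 0.28147044 -0.44037372  0.66985595] [0.35, -0.093, -0.211, 0.908] ['K', 'xyz', 'rotation']
0.1 [ 6.49807713e-01 -3.48287000e-05  4.03729833e-01] [ 7.07100044e-01  7.07112984e-01 -6.53034173e-04 -5.73977154e-04] 0.08573552361684658
```

View pics/scene0.png

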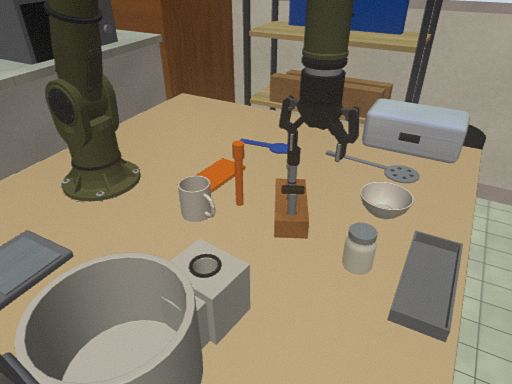

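View pics/side0.png

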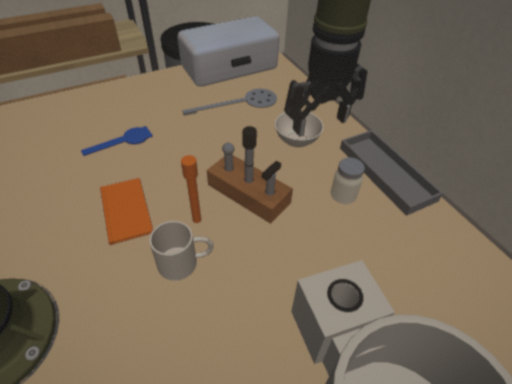

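The scene view shows the collar at about (205,265), and the rod's black grip at (293,150) with the tamper in front of it. In the side view the row reads pestle (229,150), rod (249,137), tamper (271,175), so the rod is in the middle socket. The collar is at (346,295) there, and the orange decoy stands at (193,190).

```bash
cat > h.py <<'E'
import numpy as np,cv2
from scipy.spatial.transform import Rotation as R
from cell import env
def ray(c,u,v):
    K=c["K"];d=np.array([(u-K[0][2])/K[0][0],-(v-K[1][2])/K[1][1],-1.]);return np.array(c["xyz"]),R.from_quat(c["rotation"]).apply(d)
def plane(c,u,v,z):
    o,d=ray(c,u,v);return o+d*(z-o[2])/d[2]
def proj(c,p):
    q=R.from_quat(c["rotation"]).inv().apply(np.array(p)-c["xyz"]);K=np.array(c["K"]);return K[0,0]*q[0]/-q[2]+K[0,2],-K[1,1]*q[1]/-q[2]+K[1,2]
def tri(rs):
    A=0;b=0
    for o,d in rs:
        d=d/np.linalg.norm(d);P=np.eye(3)-np.outer(d,d);A=A+P;b=b+P@o
    return np.linalg.solve(A,b)
def blobs(im,box,thr):
    x0,y0,x1,y1=box;m=(im[y0:y1,x0:x1].max(2)<thr).astype(np.uint8)
    cs,_=cv2.findContours(m,cv2.RETR_EXTERNAL,cv2.CHAIN_APPROX_NONE,offset=(x0,y0))
    return [c for c in sorted(cs,key=cv2.contourArea)[::-1] if len(c)>8]
E
python3 - <<'E'
from h import *
C={n:env.get_calibration(n) for n in("scene","side")}
I={n:cv2.imread(f"pics/{n}0.png") for n in C}
rs=[]
for n,b in(("scene",(180,245,230,285)),("side",(322,272,372,318))):
    c=blobs(I[n],b,70)[0]; e=cv2.fitEllipse(c);print(n,e,"well",plane(C[n],*e[0],.12));rs.append(ray(C[n],*e[0]))
print("tri",tri(rs))
rs=[]
for n,b in(("scene",(282,125,304,175)),("side",(238,120,262,152))):
    for c in blobs(I[n],b,60)[:2]:
        r=cv2.boundingRect(c);print(n,r,cv2.contourArea(c))
        m=(r[0]+(r[2]-1)/2,r[1]+(r[3]-1)/2);print("  grip mid at .17",plane(C[n],*m,.17))
for nm,p,z in(("pestle ball",(229,148),.108),("tamper bar",(271,171),.114)): print(nm,plane(C["side"],*p,z))
print("tamper scene",plane(C["scene"],292,189,.114))
v=np.hstack([cv2.resize(I["scene"][110:250,230:340],None,fx=3.6,fy=3.6),cv2.resize(I["side"][110:250,200:310],None,fx=3.6,fy=3.6)]);cv2.imwrite("pics/c1.png",v)
E
```

```text
scene ((204.7619171142578, 265.4176025390625), (21.849117279052734, 30.922229766845703), 82.21368408203125) well [ 0.55498786 -0.25333433  0.12      ]
side ((344.84320068359375, 295.20416259765625), (29.12078094482422, 35.5317268371582), 119.62857055664062) well [ 0.55191819 -0.25229846  0.12      ]
tri [ 0.5532619  -0.25130039  0.11739581]
scene (282, 125, 18, 41) 284.5
  grip mid at .17 [0.53333585 0.15586142 0.17      ]
side (243, 127, 13, 23) 226.5
  grip mid at .17 [0.55975031 0.10665374 0.17      ]
pestle ball [0.53814786 0.16218106 0.108     ]
tamper bar [0.58457071 0.05121797 0.114     ]
tamper scene [0.58507655 0.05448273 0.114     ]
```

View pics/c1.png

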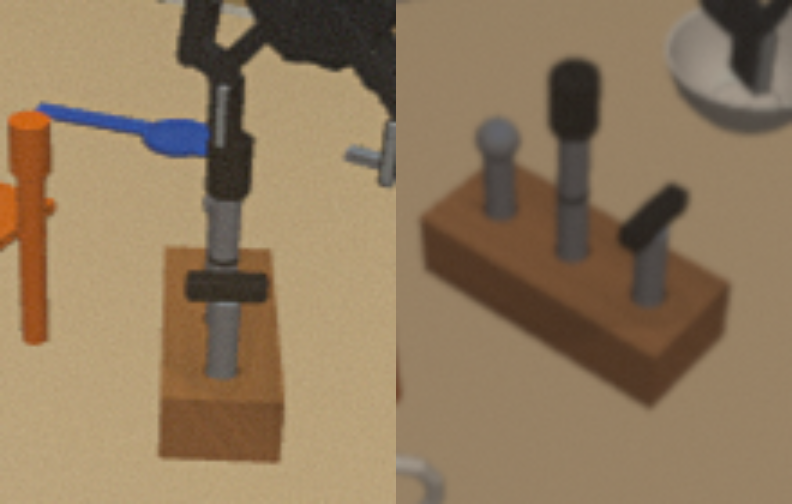

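The crop confirms the layout: a long rod with its ring in the middle, the tamper nearest the scene camera and the pestle at the far end. Next I'll check the cooker and decoy positions and refine the rod.

```bash
python3 - <<'E'
from h import *
C={n:env.get_calibration(n) for n in("scene","side")}
I={n:cv2.imread(f"pics/{n}0.png") for n in C}
print("rod scene ring",plane(C["scene"],230+222/3.6,110+262/3.6,.10),"grip",plane(C["scene"],293.6,155.8,.17))
print("rod side ring",plane(C["side"],200+(572-396)/3.6,110+198/3.6,.10))
print("tri ring",tri([ray(C["scene"],230+222/3.6,110+262/3.6),ray(C["side"],200+(572-396)/3.6,110+198/3.6)]))
print("cooker",plane(C["scene"],113,310,.18))
print("decoy base",plane(C["scene"],239,204,0),plane(C["side"],196,220,0))
print("tops",[proj(C["scene"],(.56,.107,z)) for z in(.1,.19)])
E
```

```text
rod scene ring [0.56476638 0.10037355 0.1       ] grip [0.56297121 0.1069142  0.17      ]
rod side ring [0.55765525 0.10084185 0.1       ]
tri ring [0.56121209 0.10780609 0.09399823]
cooker [ 0.53468908 -0.43273381  0.18      ]
decoy base [0.42274999 0.08538464 0.        ] [0.42007523 0.08614164 0.        ]
tops [(np.float64(290.97262065671583), np.float64(181.0421642145145)), (np.float64(292.89011958527703), np.float64(147.81050413941298))]
```

Call:
jog_arm([
  [1,0.14,-0.12,0,0,0,0],
  [1,0.28,-0.24,0,0,0,0],
  [1,0.42,-0.352,0,0,0,0],
  [1,0.428,-0.356,0,0,0,0],
  [1,0.428,-0.356,0,0,0,0],
  [1,0.428,-0.356,0,0,0,0],
])

```text
time: 0.7
eef_pos: [0.5615, 0.1057, 0.4045]
ee_rot: [0.708, 0.707, -0.0, 0.0]
wrist_force: [0.7, -0.5, -0.4]
finger_gap: 0.0855
grip_force: 0.0
```

```bash
python3 - <<'E'
from h import *
c=env.get_calibration("wrist");im=env.capture("wrist");cv2.imwrite("pics/w1.png",im[:,:,::-1])
s=env.sense();print(s["time"],s["eef_pos"],s["ee_rot"],s["wrist_force"]);print(c["xyz"])
print(proj(c,(.561,.107,.19)),proj(c,(.553,-.252,.12)))
E
```

```text
0.75 [0.5616765  0.10536488 0.40445078] [ 7.07959973e-01  7.06252428e-01 -3.37411646e-04  2.66998956e-04] [ 0.85181247 -0.28003171 -0.15934237]
[0.56289551 0.18862197 0.37374647]
(np.float64(257.4577496334313), np.float64(214.42155214184908)) (np.float64(253.346727448346), np.float64(437.16661817659383))
```

View pics/w1.png

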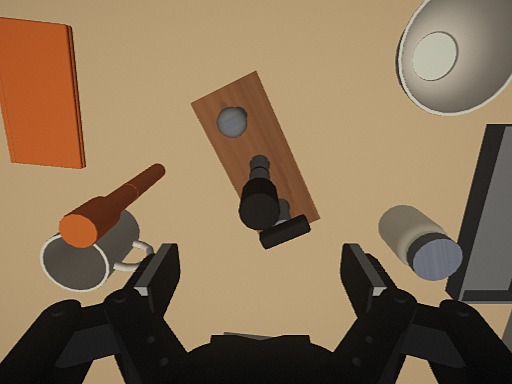

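The wrist view shows the rod top at (260,210), centred between the fingers. The prediction was (257,214), so I'll correct 3 mm in +y and descend.

Call:
jog_arm([
  [1,0.012,0,0.1,0,0,0],
  [1,0.012,0,0.2,0,0,0],
  [1,0.012,0,0.296,0,0,0],
  [1,0.012,0,0.296,0,0,0],
  [0,0.012,0,0.296,0,0,0],
  [0,0.012,0,0.296,0,0,0],
  [0,0.012,0,0.296,0,0,0],
  [0,0.012,0,0.296,0,0,0],
  [0,0.012,0,0.296,0,0,0],
  [0,0.012,0,0.296,0,0,0],
])

```text
time: 1.75
eef_pos: [0.5614, 0.1101, 0.3322]
ee_rot: [0.707, 0.707, 0.001, 0.001]
wrist_force: [0.0, -0.9, 6.4]
finger_gap: 0.0282
grip_force: 59.4
```

Call:
jog_arm([
  [0,0,0,-0.06,0,0,0],
  [0,0,0,-0.16,0,0,0],
  [0,0,0,-0.28,0,0,0],
  [0,0,0,-0.4,0,0,0],
  [0,0,0,-0.52,0,0,0],
  [0,0,0,-0.62,0,0,0],
  [0,0,0,-0.66,0,0,0],
  [0,0,0,-0.66,0,0,0],
])

```text
time: 2.55
eef_pos: [0.561, 0.1101, 0.4973]
ee_rot: [0.707, 0.707, 0.001, 0.001]
wrist_force: [-0.2, 0.6, -0.9]
finger_gap: 0.0287
grip_force: 59.8
```

Call:
jog_arm([
  [0,-0.08,0,0,0,0,0],
  [0,-0.2,-0.01,0,0,0,0],
  [0,-0.34,-0.02,0,0,0,0],
  [0,-0.48,-0.03,0,0,0,0],
  [0,-0.62,-0.032,0,0,0,0],
  [0,-0.76,-0.032,0,0,0,0],
  [0,-0.9,-0.032,0,0,0,0],
  [0,-1,-0.032,0,0,0,0],
])

```text
time: 3.35
eef_pos: [0.5522, -0.1429, 0.4935]
ee_rot: [0.708, 0.706, -0.001, -0.001]
wrist_force: [0.1, 0.3, -1.9]
finger_gap: 0.0282
grip_force: 59.7
```

Call:
jog_arm([
  [0,-0.12,0,0,0,0,0],
  [0,-0.24,0,0,0,0,0],
  [0,-0.34,0,0,0,0,0],
  [0,-0.41,0,0,0,0,0],
  [0,-0.448,0,0,0,0,0],
  [0,-0.448,0,0,0,0,0],
  [0,-0.448,0,0,0,0,0],
  [0,-0.448,0,0,0,0,0],
  [0,-0.448,0,0,0,0,0],
])

```text
time: 4.25
eef_pos: [0.5533, -0.2507, 0.4958]
ee_rot: [0.706, 0.708, 0.0, -0.0]
wrist_force: [-0.2, 0.7, -0.9]
finger_gap: 0.0284
grip_force: 59.7
```

```bash
python3 - <<'E'
from h import *
s=env.sense();print(s["time"],s["eef_pos"],s["ee_rot"],s["finger_gap"])
I=[]
for n in("scene","side"):
    im=env.capture(n)[:,:,::-1];cv2.imwrite(f"pics/{n}2.png",im);c=env.get_calibration(n)
    u,v=map(int,proj(c,(.553,-.252,.18)));print(n,u,v)
    I.append(cv2.resize(im[v-75:v+75,u-50:u+50],None,fx=3.9,fy=3.9))
cv2.imwrite("pics/c2.png",np.hstack(I))
E
```

```text
4.25 [ 0.55330665 -0.25074018  0.49580148] [ 7.06378604e-01  7.07834169e-01  2.32255033e-04 -5.84069472e-05] 0.028360405843281044
scene 201 237
side 353 275
```

View pics/c2.png

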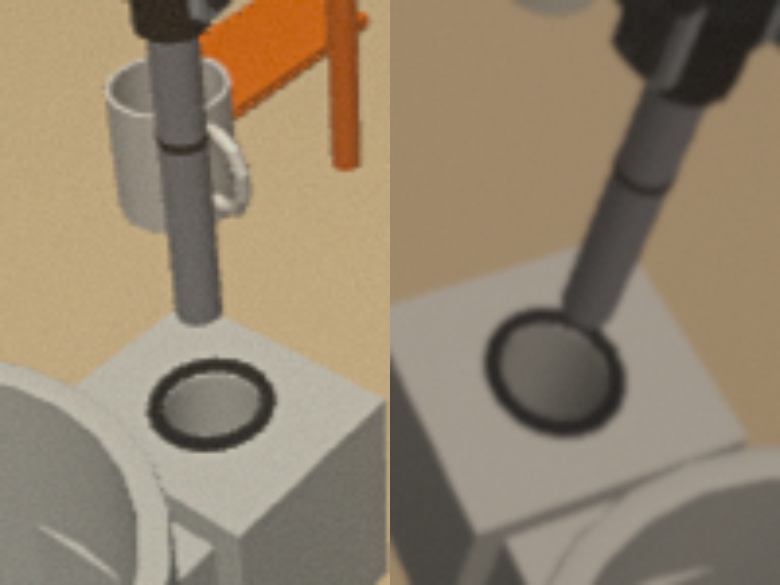

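The scene crop shows the foot at about (198,312) and the ring at (183,139). The side crop has the foot at (195,313) and the ring at (253,182), both local. I'll triangulate these against the collar.

```bash
python3 - <<'E'
from h import *
C={n:env.get_calibration(n) for n in("scene","side")}
O={"scene":(151,162),"side":(303,200)}
def t(a,b):
    px={"scene":a,"side":b}
    r=[ray(C[n],O[n][0]+(px[n][0]+.5)/3.9-.5,O[n][1]+(px[n][1]+.5)/3.9-.5) for n in O];p=tri(r)
    return p
f=t((198,310),(190,313));r=t((183,139),(253,181));w=t((212,404),(166,371))
print("foot",f,"ring",r,"axis",(r-f)/.09,"well",w)
def atz(n,px,z): return plane(C[n],O[n][0]+(px[0]+.5)/3.9-.5,O[n][1]+(px[1]+.5)/3.9-.5,z)
print([atz("scene",(212,404),.12),atz("side",(166,371),.12)],[atz("scene",(198,310),.172),atz("side",(190,313),.172)])
E
```

```text
foot [ 0.55090393 -0.25246667  0.17143908] ring [ 0.55265306 -0.25392644  0.26056734] axis [ 0.01943488 -0.01621973  0.99031403] well [ 0.55381969 -0.25123174  0.11813824]
[array([ 0.55505132, -0.25273587,  0.12      ]), array([ 0.55287854, -0.25190771,  0.12      ])] [array([ 0.55130235, -0.25121472,  0.172     ]), array([ 0.54973443, -0.25406544,  0.172     ])]
```

Call:
jog_arm([
  [0,0.004,0.012,0,0,0,0],
  [0,0.004,0.012,0.06,0,0,0],
  [0,0.004,0.012,0.12,0,0,0],
  [0,0.004,0.012,0.18,0,0,0],
  [0,0.004,0.012,0.24,0,0,0],
  [0,0.004,0.012,0.3,0,0,0],
  [0,0.004,0.012,0.36,0,0,0],
  [0,0.004,0.012,0.42,0,0,0],
  [0,0.004,0.012,0.48,0,0,0],
  [0,0.004,0.012,0.48,0,0,0],
])

```text
time: 5.35
eef_pos: [0.5554, -0.2507, 0.3727]
ee_rot: [0.707, 0.707, -0.001, -0.002]
wrist_force: [-1.5, 0.8, -2.2]
finger_gap: 0.0286
grip_force: 59.8
```

Call:
jog_arm([
  [0,0,0,0.02,0,0,0],
  [0,0,0,0.04,0,0,0],
  [0,0,0,0.052,0,0,0],
  [0,0,0,0.056,0,0,0],
  [0,0,0,0.06,0,0,0],
  [0,0,0,0.06,0,0,0],
])

```text
time: 5.95
eef_pos: [0.556, -0.251, 0.3609]
ee_rot: [0.707, 0.707, 0.0, 0.0]
wrist_force: [0.9, 0.5, -1.5]
finger_gap: 0.0286
grip_force: 59.8
```

Call:
jog_arm([
  [0,0,0,0.004,0,0,0],
  [0,0,0,0.008,0,0,0],
  [0,0,0,0.008,0,0,0],
])

```text
time: 6.25
eef_pos: [0.556, -0.251, 0.3586]
ee_rot: [0.707, 0.707, -0.0, -0.0]
wrist_force: [-0.6, -0.4, -1.4]
finger_gap: 0.0285
grip_force: 59.8
```

Call:
jog_arm([
  [0,0,0,0.004,0,0,0],
  [0,0,0,0.008,0,0,0],
  [0,0,0,0.012,0,0,0],
  [0,0,0,0.012,0,0,0],
])

```text
time: 6.65
eef_pos: [0.556, -0.251, 0.3555]
ee_rot: [0.707, 0.707, -0.0, -0.0]
wrist_force: [-0.2, -0.0, -1.8]
finger_gap: 0.0286
grip_force: 59.8
```

Call:
jog_arm([
  [0,0,0,0.004,0,0,0],
  [0,0,0,0.008,0,0,0],
  [0,0,0,0.008,0,0,0],
])

```text
time: 6.95
eef_pos: [0.556, -0.251, 0.3536]
ee_rot: [0.707, 0.707, -0.0, -0.0]
wrist_force: [0.4, 0.2, -1.3]
finger_gap: 0.0285
grip_force: 59.8
```

Call:
jog_arm([
  [0,0,0,0.004,0,0,0],
  [0,0,0,0.008,0,0,0],
  [0,0,0,0.008,0,0,0],
])

```text
time: 7.25
eef_pos: [0.5561, -0.2511, 0.3522]
ee_rot: [0.707, 0.707, 0.0, 0.0]
wrist_force: [-0.9, 1.3, 1.8]
finger_gap: 0.0282
grip_force: 60.3
```

Call:
jog_arm([
  [0,0,0,0.004,0,0,0],
  [0,0,0,0.004,0,0,0],
])

```text
time: 7.45
eef_pos: [0.5561, -0.2513, 0.3522]
ee_rot: [0.707, 0.707, 0.0, 0.001]
wrist_force: [-1.1, 1.1, 4.6]
finger_gap: 0.0288
grip_force: 60.8
```

Contact: the force has risen and the height has stopped falling at 0.352. I'll release and rise.

Call:
jog_arm([
  [0.5,0,0,0,0,0,0],
  [1,0,0,0,0,0,0],
  [1,0,0,0,0,0,0],
  [1,0,0,0,0,0,0],
  [1,0,0,0,0,0,0],
  [1,0,0,0,0,0,0],
])

```text
time: 8.05
eef_pos: [0.556, -0.251, 0.3506]
ee_rot: [0.707, 0.707, -0.0, -0.0]
wrist_force: [-0.3, 0.4, -0.2]
finger_gap: 0.0853
grip_force: 0.0
```

Call:
jog_arm([
  [1,0,0,-0.06,0,0,0],
  [1,0,0,-0.14,0,0,0],
  [1,0,0,-0.24,0,0,0],
  [1,0,0,-0.36,0,0,0],
  [1,0,0,-0.48,0,0,0],
  [1,0,0,-0.5,0,0,0],
  [1,0,0,-0.5,0,0,0],
  [1,0,0,-0.5,0,0,0],
])

```text
time: 8.85
eef_pos: [0.5558, -0.2509, 0.4749]
ee_rot: [0.707, 0.707, -0.0, -0.001]
wrist_force: [0.7, 0.2, -1.1]
finger_gap: 0.0853
grip_force: 0.0
```

```bash
python3 - <<'E'
from h import *
s=env.sense();print(s["time"],s["eef_pos"],s["finger_gap"],s["wrist_force"])
I=[]
for n in("scene","side"):
    im=env.capture(n)[:,:,::-1];c=env.get_calibration(n)
    u,v=map(int,proj(c,(.553,-.252,.16)));print(n,u-50,v-75,"pred ring",proj(c,(.554,-.252,.12)),"top",proj(c,(.554,-.252,.21)))
    I.append(cv2.resize(im[v-75:v+75,u-50:u+50],None,fx=3.9,fy=3.9))
cv2.imwrite("pics/c3.png",np.hstack(I))
E
```

```text
8.85 [ 0.55581617 -0.25091656  0.47490453] 0.08526582420797191 [ 0.6721575   0.18276685 -1.05858462]
scene 152 172 pred ring (np.float64(204.7289216578247), np.float64(264.75634940863165)) top (np.float64(200.66172067518926), np.float64(223.8471885012556))
side 300 207 pred ring (np.float64(345.80526519525114), np.float64(294.5192883481047)) top (np.float64(358.61417634498275), np.float64(263.7987182638649))
```

View pics/c3.png

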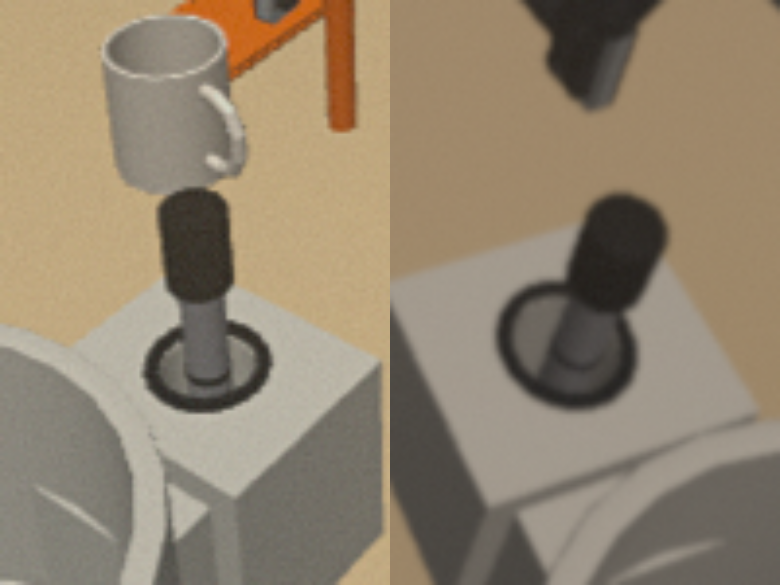

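The rod stands upright and free in the well, with its ring at the mouth (scene crop 208,378; side crop 578,362) and the gripper well clear. Handing in.

```bash
python3 -c "
from cell import env
print(env.sign_off())"
```

```text
the job is handed in; nothing more can be done
None
```

The dip rod was lifted from the stand's middle socket, lowered onto the floor of the well and released; it stands upright with its ring at the mouth, and I handed the job in at about 9 s (sign-off returned no verdict).

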